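# Take the spoon out and cover the saucepan

## Robot

A 6-joint arm with a two-finger parallel gripper is mounted at the origin on a cart in front of the work surface, level with it; the furniture and walls round the work are solid. World frame = base frame: x ahead of the robot, y to its left, z up, the work surface at z = 0. Lengths are in m, angles in degrees, forces in N, time in s.
With the tool pointing down it reaches from about 0.35 to 0.85 m from the base axis. Payload 8.1 kg.
Tool frame: the origin (TCP) lies between the finger pads; the fingertips stand 19 mm ahead of it and the grasp point (between the pads) is the TCP (r.tcp_to_tips is the distance from the TCP to the fingertips, in m); z points along the fingers, y is the line along which they close (so a half turn about z gives the same grasp; the last joint's range is limited). The gripper opens to 85 mm and grips with 20 to 120 N. Pads are 22 mm wide; open, the fingers measure 114 mm over their backs; the gripper's body (76 mm by 85 mm) begins 54 mm behind the grasp point. The pads swing forward as they close: fully open they stand 13 mm farther back than shut.
Start: joints at [66.326, 7.471, 85.268, -0, 87.261, -4.893], TCP at [0.193, 0.568, 0.25] pointing down, gripper open.
Joint ranges: [-169.43, 169.43], [-51.17, 129.36], [1.28, 143.12], [-76.62, 256.62], [0, 156.53], [-152.29, 152.29]. Speed limits (degrees/s): [136.94, 136.94, 159.86, 180, 180, 180].

## Interface

Orientations are given as a 3x3 rotation matrix whose columns are the frame's x, y, z axes.
In Python, from rig import r gives the robot as it stands.
- The arm moves only by the shell command python3 shift.py 'ROWS'. ROWS is rows parted by semicolons, their numbers by spaces, 1 to 12 of them, each of 7 numbers: a rotation vector rx, ry, rz in degrees, then dx, dy, dz in m, then the finger opening in m; each row shifts and turns the commanded pose from where the row before left it, along the tool's axes as they then stand; what a row does not reach is not made up. A row lasts 1/12 s, in which the tool goes at most 0.0417 m and 7.16 degrees, less where a joint would pass 70% of its speed; a pose out of reach is approached as far as the arm can. The fingers move at their own pace and stop on an object; the grip force is fixed at half the most. Time passes only in rows, so rows that do not move let the fingers close. It prints the time, the measured TCP pose, the force, the opening and the grip force at its end.
- r.sense(): the state, without advancing time (a new reading comes with each control period).
- r.snapshot(name): name is "side" or "top"; returns a dict with "pixels" (384x512x3 uint8, blue, green, red), "intrinsics" (3x3 intrinsics, pixels), "rvec" (rotation vector, rad) and "tvec" (3), from world to camera coordinates, as OpenCV has them. Camera axes: x right, y down, z forward; pixel columns grow to the right and rows downward; lengths in m; the calibration is good to about 2 mm. A picture is of the moment at which its call begins. There is no depth.
- r.job_done(): hands the job in; it is judged then, once.
The state is a dict: "t": time; "q": joint angles; "joint_velocities": joint speeds; "effort": joint torques, N m; "ee_pos": TCP position; "orientation": TCP orientation; "force": force on the tool from outside, world axes, zero at the start; "wrist_torque": the same for the moment, N m; "width": finger opening in m; "grip_force": force on a finger pad.
Only numpy, scipy, OpenCV 4.12 (cv2) and the standard library are available. Lean on these libraries where they do the work, as an engineer would, in place of code of your own. Each camera call takes 0.05 s, during which the arm holds its last target. There are 200 camera calls.

## Task

The wooden spoon is still standing in the saucepan. Take it out and lay it with its bowl on the round steel spoon rest, then gently cover the saucepan, where it stands, with the lid that fits it, so that the lid sits down in the rim and level all round. Leave the other lid on its rest and do not disturb the other things on the worktop.

Things in the scene. Friction and masses are not known exactly. Their poses are not given: they have to be found in the camera images.
- pan: Steel saucepan, loose, standing on the worktop, about 0.9 kg. Round, 138 mm wide outside (143 mm at the rolled rim), inner diameter 132 mm, rim 68 mm above the worktop, floor 4 mm thick. Two loop handles on its own +y and -y sides, reaching 98 mm from its axis, 47 to 55 mm high. Origin: centre of its underside; z up its axis.
- pan_rim (a point): Centre of the saucepan's mouth, in the plane of the top of its rim; axes as pan.
- spoon: Wooden cooking spoon, 205 mm long, 45 g, round handle 11 mm thick, round head 40 mm wide, 8 mm thick. At the start it leans in the pan, the handle over the rim on the side away from the robot, rising at 0.47 rad from level. Origin: on the handle's axis, 52 mm from the head's centre. x axis: from the head along the handle; z axis: out of the head's hollow face (up when it lies flat).
- spoon_bowl (a point): Centre of the spoon's head (its bowl), on the axis of the handle, 4 mm above the head's underside. At the start it is down in the pan, the head's tip in the corner of the pan's floor.
- spoon_grip (a point): Point on the axis of the handle 152 mm from the centre of the head, 33 mm before the handle's end; at the start it lies outside the pan's rim, free on all sides. x axis along the handle toward its end.
- spoon_rest: Spoon rest: round shallow steel dish, loose, 88 x 94 x 12 mm, on the worktop left of the pan. Origin: centre of its underside. A spoon laid here lies with its bowl over the dish, the handle across the dish's edge and its end on the worktop or on the edge of the chopping board behind (about 20 mm high); the bowl's centre is then 8 to 25 mm above the worktop.
- lid_large: Steel lid, 146 mm wide, 0.26 kg, the one that fits the pan. Rim 3.5 mm thick; under it a chamfered collar 126 mm wide, 8 mm deep goes into the pan's mouth with 3 mm play all round. Low dome, 14 mm high. Origin: centre of the rim's underside, which lies on the pan's rim when seated; z up through the knob. At the start it leans on a wire rest at the right, z 0.55 rad from vertical, to the robot.
- lid_large_knob (a point): Grip point of the large lid's black knob, on its axis 38 mm above the lid's origin; axes as the lid. The knob is an upright cylinder 24 mm thick, from 14 to 48 mm above the origin. The lid lies loose on its rest and lifts off along its z axis; two wire pins, 60 mm apart at its lower edge, end about 8 mm above the rim's underside.
- lid_small: Steel lid of the same make for another pan, 112 mm wide: too small for this saucepan. Lies in the same way on the other wire rest and stays there. Origin and axes as for the large lid.
- cream_pot: Bystander: small low white pot with a closed tan lid, 62 mm wide, 35 mm high. Origin under its centre.
- tin: Bystander: closed food tin, 58 mm wide, 72 mm high. Origin under its centre.
- teaspoon: Bystander: metal teaspoon lying on the worktop, 132 x 26 x 9 mm. Origin under its centre.
- pegs: Bystander: clothes peg lying on the worktop, 72 x 15 x 12 mm. Origin under its centre.

How it is judged:
By the outcome, as a careful person would: the job done as asked, in the order asked, and still so for the second after the job is handed in, with the robot touching nothing.
It also fails if it takes over 61 s, if anything falls off the work surface, if the arm or the gripper's body presses on something with over 40 N, if the wrist force passes 120 N, or if a joint passes its speed limit or range.

## Working session

There is one attempt and no reset: what is moved stays moved. The work goes in short steps, Python scripts to look and compute and a shell command to move; the robot and the scene stay as the last step left them, time stands still between calls to the robot, and variables do not carry over. Pictures are saved under pics/ and viewed, at most 10 in all, crops included, and the job is handed in when it is done.

```bash
ls; mkdir -p pics
cat > h.py <<'E'
import numpy as np,cv2
from rig import r
def snap(n,f=None):
    s=r.snapshot(n)
    if f: cv2.imwrite('pics/'+f,s['pixels'])
    return s
def cam(s):
    R=cv2.Rodrigues(np.array(s['rvec'],float))[0];t=np.array(s['tvec'],float).ravel();return R,t,np.array(s['intrinsics'],float)
def ray(s,uv):
    R,t,K=cam(s);d=R.T@np.linalg.inv(K)@np.array([uv[0],uv[1],1.]);return -R.T@t,d/np.linalg.norm(d)
def onz(s,uv,z):
    c,d=ray(s,uv);return c+d*(z-c[2])/d[2]
def tri(s1,a,s2,b):
    c1,d1=ray(s1,a);c2,d2=ray(s2,b)
    A=np.stack([d1,-d2],1);x=np.linalg.lstsq(A,c2-c1,rcond=None)[0]
    p,q=c1+d1*x[0],c2+d2*x[1];return (p+q)/2,np.linalg.norm(p-q)
def proj(s,p):
    R,t,K=cam(s);v=K@(R@np.array(p,float)+t);return v[:2]/v[2]
E
python3 - <<'E'
from h import *
for n in('side','top'):
    s=snap(n,n+'0.png');R,t,K=cam(s);print(n,-R.T@t,R[2],K[0,0])
    cv2.imwrite('pics/%s0b.png'%n,cv2.resize(s['pixels'],(800,600),interpolation=cv2.INTER_CUBIC))
print(r.sense())
E
```

```text
pics
rig.py
shift.py
side [0.43952534 0.75831114 0.78481371] [ 0.14322376 -0.73120642 -0.66695136] 353.36990741175345
top [ 0.4509422  -0.03368552  1.58739532] [ 0.09234915  0.0163138  -0.99559304] 422.50713447126446
{'t': 0.1, 'q': array([ 6.63279952e+01,  7.51163946e+00,  8.53236833e+01,  6.61501706e-04,
        8.72619353e+01, -4.89166721e+00]), 'joint_velocities': array([-0.04887292, -0.06234943, -0.28899865,  0.05447237, -0.04060577,
        0.03149502]), 'effort': array([ 1.88963546e-03, -5.70957112e+01, -5.01940012e+01, -9.74820318e-05,
        8.39843822e-03,  9.41691781e-06]), 'ee_pos': array([0.1929366 , 0.5676376 , 0.24933419]), 'orientation': array([[-9.46759563e-01,  3.21940758e-01, -6.92097670e-04],
       [ 3.21941464e-01,  9.46758307e-01, -1.55001516e-03],
       [ 1.56236164e-04, -1.69030661e-03, -9.99998559e-01]]), 'force': array([ 0.31082504,  0.87183683, -0.47607188]), 'wrist_torque': array([-0.01881535,  0.02441485,  0.07633353]), 'grip_force': 0.0, 'width': 0.08515259069652654}
```

View pics/side0b.png

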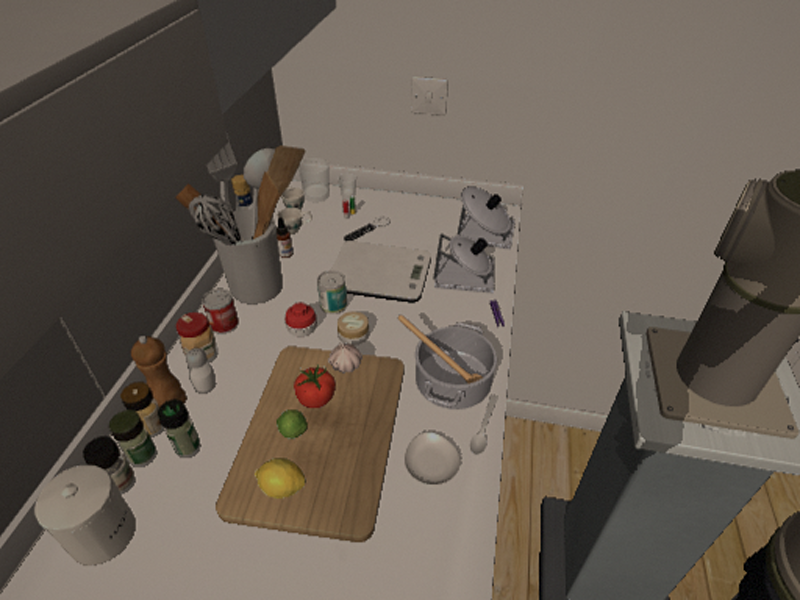

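View pics/top0b.png

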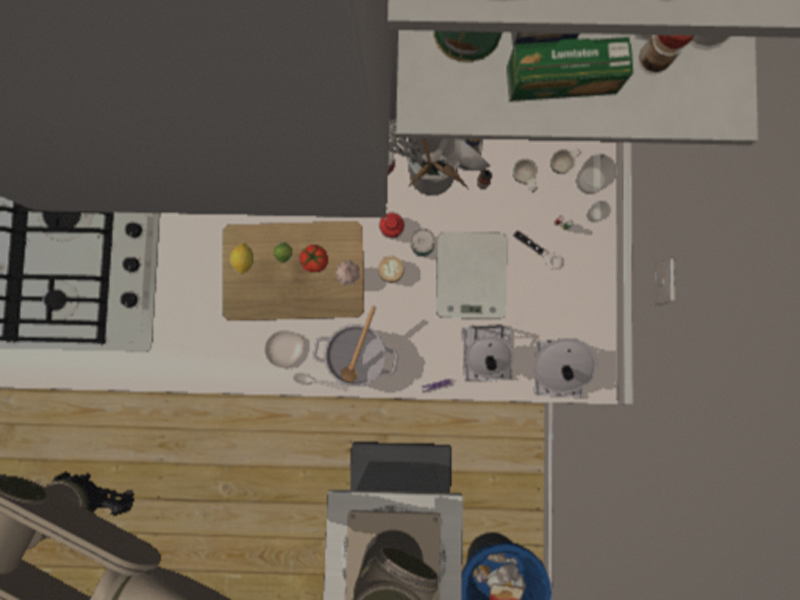

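The side view shows the pan at about (455,365), the spoon end at (402,318), the rest at (433,457), the large-lid knob at (492,202) and the small one at (479,245). In the top view (both at 800x600) the pan is at (355,355), the spoon end at (373,308), the rest at (287,349) and the large-lid knob at (567,372). Next I'll measure by masks.

```bash
cat > m.py <<'E'
from h import *
S=snap('side');T=snap('top')
def mask(s,box,f):
    x0,y0,x1,y1=[int(v/1.5625) for v in box];hsv=cv2.cvtColor(s['pixels'],cv2.COLOR_BGR2HSV)
    m=np.zeros(hsv.shape[:2],np.uint8);m[y0:y1,x0:x1]=f(hsv[y0:y1,x0:x1].astype(int))*255
    n,l,st,c=cv2.connectedComponentsWithStats(m);
    if n<2:return m*0
    return (l==1+st[1:,4].argmax()).astype(np.uint8)
wood=lambda h:(h[...,0]>5)&(h[...,0]<25)&(h[...,1]>95)
dark=lambda h:h[...,2]<45
def ends(m):
    p=np.argwhere(m)[:,::-1].astype(float);c=p.mean(0);d=np.linalg.svd(p-c,full_matrices=False)[2][0];k=(p-c)@d
    return [np.round(p[abs(k-v)<2].mean(0),1) for v in(k.min()+1,k.max()-1)]
if __name__=='__main__':
    a=mask(S,(390,305,485,390),wood);b=mask(T,(335,300,380,385),wood)
    ea=ends(a);eb=ends(b);print(a.sum(),b.sum(),ea,eb)
    ea.sort(key=lambda p:p[1]);eb.sort(key=lambda p:p[1])
    for i in(0,1):print('spoon end',tri(S,ea[i],T,eb[i]))
    for nm,bs,bt in(('Lknob',(478,190,505,215),(550,355,585,390)),('Sknob',(468,234,490,258),(478,345,505,370))):
        a=mask(S,bs,dark);b=mask(T,bt,dark)
        ca=np.argwhere(a).mean(0)[::-1];cb=np.argwhere(b).mean(0)[::-1];print(nm,a.sum(),b.sum(),ca,cb,tri(S,ca,T,cb))
    W=np.zeros((600,800,3),np.uint8)
    for s,bx,pos in((S,(385,280,535,480),(0,0)),(T,(250,290,430,400),(400,0)),(S,(440,170,530,300),(0,300)),(T,(450,310,620,400),(400,300))):
        x0,y0,x1,y1=[int(v/1.5625) for v in bx];c=s['pixels'][y0:y1,x0:x1];k=min(400/c.shape[1],300/c.shape[0])
        c=cv2.resize(c,None,fx=k,fy=k,interpolation=cv2.INTER_CUBIC);print(x0,y0,k);W[pos[1]:pos[1]+c.shape[0],pos[0]:pos[0]+c.shape[1]]=c
    cv2.imwrite('pics/c1.png',cv2.convertScaleAbs(W,alpha=1.5))
E
python3 m.py
```

```text
254 190 [array([256.2, 203.2]), array([305.2, 241.5])] [array([215.1, 197.1]), array([229.9, 195.9])]
spoon end (array([0.57433462, 0.08638032, 0.12697084]), np.float64(0.006037734203366362))
spoon end (array([0.5016319 , 0.14908926, 0.09026155]), np.float64(0.1469933060693448))
Lknob 56 44 [315.53571429 128.94642857] [362.95454545 238.45454545] (array([ 0.44257643, -0.38273612,  0.08939819]), np.float64(0.0022531062637104774))
Sknob 68 37 [306.16176471 157.47058824] [314.02702703 232.        ] (array([ 0.4604062 , -0.21193578,  0.08039531]), np.float64(0.0010402073363984371))
246 179 2.34375
160 185 3.4782608695652173
281 108 3.5714285714285716
288 198 3.7037037037037037
```

View pics/c1.png

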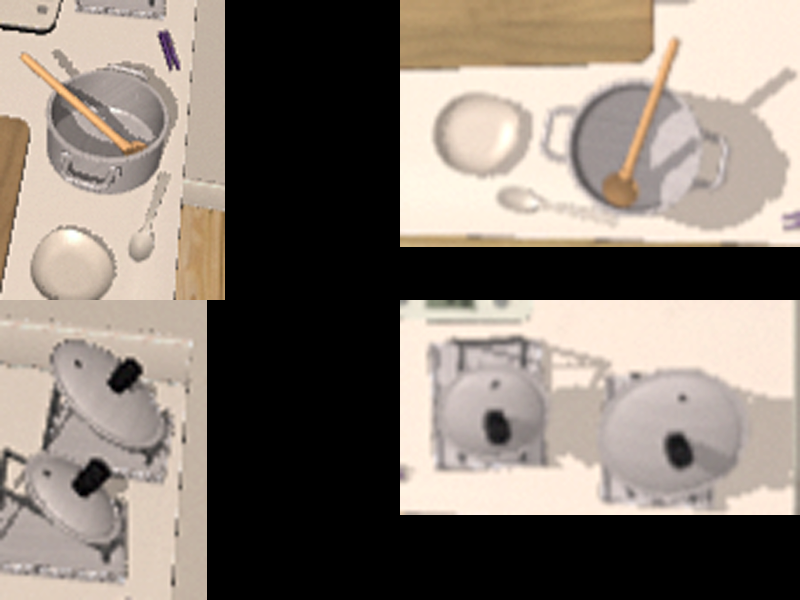

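The enlarged crop shows the spoon clearly, with its end at (22,57) in the side crop and (675,40) in the top crop. The board polluted the top wood mask, so I'll tighten that box. I'll also fit circles to edge points for the pan and the rest.

```bash
cat > m2.py <<'E'
from m import *
from scipy.ndimage import map_coordinates
from scipy.optimize import least_squares
def circ(s,c,z,R,lo,hi,sign,angs=range(0,360,6)):
    g=cv2.cvtColor(s['pixels'],cv2.COLOR_BGR2GRAY).astype(float);P=[]
    rr=np.arange(lo,hi,.0005)
    for a in np.radians(angs):
        u=np.array([np.cos(a),np.sin(a)]);px=np.array([proj(s,[*(np.array(c)+k*u),z]) for k in rr])
        v=map_coordinates(g,[px[:,1],px[:,0]],order=1);d=np.gradient(np.convolve(np.pad(v,2,mode='edge'),np.ones(5)/5,'valid'))*sign
        i=d.argmax()
        if d[i]>1.0 and 0<i<len(rr)-1:P.append(np.array(c)+rr[i]*u)
    P=np.array(P)
    f=least_squares(lambda x:np.hypot(*(P-x[:2]).T)-x[2],[*c,R],loss='soft_l1',f_scale=.001)
    return f.x.round(4),len(P),np.median(abs(f.fun)).round(4)
if __name__=='__main__':
    a=mask(S,(390,305,485,390),wood);b=mask(T,(335,300,380,385),lambda h:wood(h)&~((np.arange(h.shape[1])<18)[None]&(np.arange(h.shape[0])<14)[:,None]))
    ea=ends(a);eb=ends(b);print(a.sum(),b.sum(),ea,eb)
    ea.sort(key=lambda p:p[1]);eb.sort(key=lambda p:p[1]);E=[tri(S,ea[i],T,eb[i]) for i in(0,1)];print(E)
    d=E[0][0]-E[1][0];print('len',np.linalg.norm(d),'az',np.degrees(np.arctan2(d[1],d[0])),'el',np.degrees(np.arcsin(d[2]/np.linalg.norm(d))))
    p0=onz(T,(227.6,227.6),.068)[:2];print('pan guess',p0)
    for lo,hi,sg in((.058,.069,1),(.066,.078,1)):
        print('pan top',circ(T,p0,.068,.07,lo,hi,sg),'side',circ(S,p0,.068,.07,lo,hi,sg))
    q0=onz(T,(160+82/3.478,185+133/3.478),.012)[:2];q1=onz(S,(246+72/2.344,179+265/2.344),.012)[:2];print('rest',q0,q1)
    for s in(T,S):print(circ(s,q0,.012,.045,.035,.056,1),circ(s,q0,.012,.045,.035,.056,-1))
    print('board corner near right',onz(T,(160+252/3.478,185+52/3.478),.02),onz(T,(162,204.5),.02))
    # lids: ellipse centres from crops
    for nm,cs,ct in(('L',(281+109/3.571,108+97/3.571),(288+272/3.704,198+133/3.704)),('S',(281+75/3.571,108+198/3.571),(288+94/3.704,198+112/3.704))):print(nm,tri(S,cs,T,ct))
E
python3 m2.py
```

```text
253 167 [array([256.2, 203.2]), array([305.2, 241.5])] [array([238.2, 198. ]), array([222.1, 241.7])]
[(array([0.57469448, 0.05950691, 0.10071176]), np.float64(0.0036774004024325907)), (array([0.42234569, 0.1172476 , 0.03969645]), np.float64(0.011274398311829668))]
len 0.17397416210102873 az -20.756870427434745 el 20.53104269380314
pan guess [0.46809476 0.09633073]
pan top (array([0.4695, 0.0987, 0.0655]), 44, np.float64(0.0007)) side (array([0.4703, 0.0972, 0.0658]), 50, np.float64(0.0004))
pan top (array([0.4691, 0.0955, 0.0694]), 43, np.float64(0.0006)) side (array([0.4652, 0.0943, 0.071 ]), 48, np.float64(0.0014))
rest [0.48092493 0.26598372] [0.48107926 0.27054237]
(array([0.4816, 0.2672, 0.0496]), 60, np.float64(0.0027)) (array([0.4819, 0.2678, 0.0387]), 57, np.float64(0.001))
(array([0.4815, 0.27  , 0.0469]), 60, np.float64(0.0012)) (array([0.482 , 0.2701, 0.0415]), 60, np.float64(0.0012))
board corner near right [0.57168984 0.08554112 0.02      ] [0.54851267 0.34796604 0.02      ]
L (array([ 0.45631528, -0.38414512,  0.06003385]), np.float64(0.002082489160508476))
S (array([ 0.47295398, -0.21270662,  0.05288791]), np.float64(0.0011610648872227797))
```

```bash
cat > sp.py <<'E'
from m2 import *
def plane(s,m,keep):
    p=np.argwhere(m)[:,::-1].astype(float);p=p[keep(p)];vx,vy,x,y=cv2.fitLine(p.astype(np.float32),cv2.DIST_HUBER,0,.01,.01).ravel()
    c,d1=ray(s,(x,y));_,d2=ray(s,(x+20*vx,y+20*vy));n=np.cross(d1,d2);return c,n/np.linalg.norm(n)
a=mask(S,(390,305,485,390),wood);b=mask(T,(335,300,380,385),lambda h:wood(h)&~((np.arange(h.shape[1])<18)[None]&(np.arange(h.shape[0])<14)[:,None]))
c1,n1=plane(S,a,lambda p:p[:,0]<290);c2,n2=plane(T,b,lambda p:p[:,1]<230)
d=np.cross(n1,n2);d/=np.linalg.norm(d);d*=np.sign(d[0])
P0=np.linalg.lstsq(np.array([n1,n2,d]),np.array([n1@c1,n2@c2,d@[.57,.06,.1]]),rcond=None)[0]
print('dir',d,'az',np.degrees(np.arctan2(d[1],d[0])),'el',np.degrees(np.arcsin(d[2])))
# end: closest point on line to the ray through end pixel
for s,e in((S,(255.5,202.7)),(T,(238.4,197.2))):
    c,v=ray(s,e);x=np.linalg.lstsq(np.stack([d,-v],1),c-P0,rcond=None)[0];E=P0+x[0]*d;print('end',E,'grip',E-.033*d,'head',E-.185*d)
E
python3 sp.py
```

```text
dir [ 0.83146792 -0.32190435  0.45281197] az -21.164004671063275 el 26.92424074014951
end [0.57855996 0.05788961 0.10119411] grip [0.55112152 0.06851246 0.08625131] head [0.42473839 0.11744192 0.01742389]
end [0.575864   0.05893336 0.0997259 ] grip [0.54842556 0.0695562  0.08478311] head [0.42204243 0.11848566 0.01595569]
```

```bash
cat > plan.py <<'E'
from h import *
from scipy.spatial.transform import Rotation as Ro
def plan(R,p,n,tag=''):
    s=r.sense();R0=np.array(s['orientation']);p0=np.array(s['ee_pos'])
    w=Ro.from_matrix(R0.T@R).as_rotvec();E=Ro.from_rotvec(w/n).as_matrix()
    A=sum(np.linalg.matrix_power(E,i) for i in range(n));v=np.linalg.solve(A,R0.T@(np.array(p)-p0))
    print(tag,n,'rows of',np.degrees(w/n).round(2),v.round(4),'|v|',np.linalg.norm(v).round(4),'total local',(R0.T@(np.array(p)-p0)).round(4),'rot',np.degrees(w).round(1))
def st():
    s=r.sense();print('t',round(s['t'],2),'p',s['ee_pos'].round(4),'F',s['force'].round(1),'w',round(s['width'],4),'g',round(s['grip_force'],1),'q',s['q'].round(0));print(s['orientation'].round(3).tolist())
def frame(x,y):  # x,y approx orthogonal
    x=np.array(x,float);x/=np.linalg.norm(x);y=np.array(y,float);y-=x*(x@y);y/=np.linalg.norm(y);return np.stack([x,y,np.cross(x,y)],1)
E
python3 - <<'E'
from plan import *
d=np.array([.8315,-.3219,.4528]);R=frame(-d,[.361,.933,0]);g=np.array([.550,.069,.0855])
print(R.round(3).tolist());plan(R,g-R[:,2]*.100,20)
E
```

```text
[[-0.831, 0.361, 0.422], [0.322, 0.933, -0.163], [-0.453, 0.0, -0.892]]
 20 rows of [ 0.03 -1.35  0.12] [-0.0218 -0.0173  0.0089] |v| 0.0292 total local [-0.4533 -0.3557  0.0756] rot [  0.5 -26.9   2.3]
```

```bash
python3 shift.py '0 -1.35 .12 -.0218 -.0173 .0089 .05;0 -1.35 .12 -.0218 -.0173 .0089 .05;0 -1.35 .12 -.0218 -.0173 .0089 .05;0 -1.35 .12 -.0218 -.0173 .0089 .05;0 -1.35 .12 -.0218 -.0173 .0089 .05;0 -1.35 .12 -.0218 -.0173 .0089 .05;0 -1.35 .12 -.0218 -.0173 .0089 .05;0 -1.35 .12 -.0218 -.0173 .0089 .05;0 -1.35 .12 -.0218 -.0173 .0089 .05;0 -1.35 .12 -.0218 -.0173 .0089 .05'; python3 shift.py '0 -1.35 .12 -.0218 -.0173 .0089 .05;0 -1.35 .12 -.0218 -.0173 .0089 .05;0 -1.35 .12 -.0218 -.0173 .0089 .05;0 -1.35 .12 -.0218 -.0173 .0089 .05;0 -1.35 .12 -.0218 -.0173 .0089 .05;0 -1.35 .12 -.0218 -.0173 .0089 .05;0 -1.35 .12 -.0218 -.0173 .0089 .05;0 -1.35 .12 -.0218 -.0173 .0089 .05;0 -1.35 .12 -.0218 -.0173 .0089 .05;0 -1.35 .12 -.0218 -.0173 .0089 .05;0 0 0 0 0 0 .05'
python3 - <<'E'
from plan import *
st()
d=np.array([.8315,-.3219,.4528]);R=frame(-d,[.361,.933,0]);g=np.array([.550,.069,.0855])
plan(R,g-R[:,2]*.010,8)
E
```

```text
t: 1.23
ee_pos: [0.3494, 0.329, 0.1847]
orientation: [[-0.913, 0.341, 0.221], [0.332, 0.94, -0.078], [-0.235, 0.002, -0.972]]
force: [0.3, -0.2, 1.0]
width: 0.0497
grip_force: 0.0
t: 2.15
ee_pos: [0.5096, 0.0825, 0.1736]
orientation: [[-0.828, 0.363, 0.428], [0.326, 0.932, -0.158], [-0.456, 0.009, -0.89]]
force: [-0.9, 0.5, -0.1]
width: 0.0502
grip_force: 0.0
t 2.15 p [0.5096 0.0825 0.1736] F [-0.9  0.5 -0.1] w 0.0502 g 0.0 q [ 13. -23. 125. -18.  56. -48.]
[[-0.828, 0.363, 0.428], [0.326, 0.932, -0.158], [-0.456, 0.009, -0.89]]
 8 rows of [ 0.05  0.03 -0.04] [0.0003 0.0002 0.011 ] |v| 0.011 total local [0.0023 0.0013 0.0878] rot [ 0.4  0.2 -0.3]
```

```bash
python3 shift.py '0 0 0 .0003 .0002 .011 .05;0 0 0 .0003 .0002 .011 .05;0 0 0 .0003 .0002 .011 .05;0 0 0 .0003 .0002 .011 .05;0 0 0 .0003 .0002 .011 .05;0 0 0 .0003 .0002 .011 .05;0 0 0 .0003 .0002 .011 .05;0 0 0 .0003 .0002 .011 .05;0 0 0 0 0 0 .05'
python3 - <<'E'
from plan import *
s=snap('side');t=snap('top')
W=np.hstack([cv2.resize(s['pixels'][180:270,230:330],(400,360)),cv2.resize(t['pixels'][180:270,180:280],(400,360))])
cv2.imwrite('pics/c2.png',cv2.convertScaleAbs(W,alpha=1.5))
E
```

```text
t: 2.9
ee_pos: [0.5432, 0.0745, 0.0915]
orientation: [[-0.831, 0.36, 0.424], [0.325, 0.933, -0.156], [-0.451, 0.008, -0.892]]
force: [-0.9, -0.2, -0.5]
width: 0.05
grip_force: 0.0
```

View pics/c2.png

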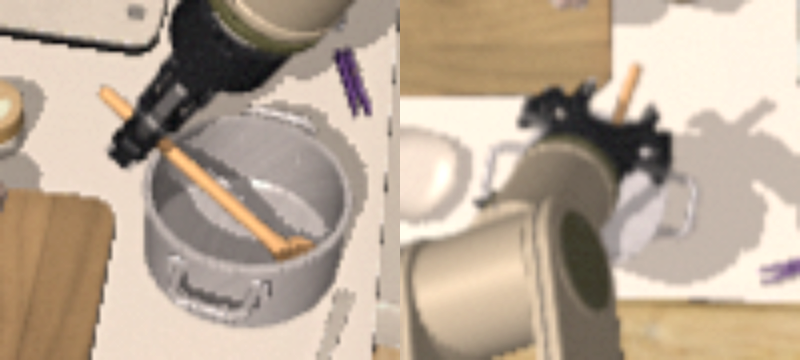

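The side crop shows the handle passing between the open fingers at (150,140), 33 mm from its end. I'll centre 3 mm and close.

```bash
python3 shift.py '0 0 0 -.003 -.0027 0.001 .05;0 0 0 0 0 0 .0;0 0 0 0 0 0 .0;0 0 0 0 0 0 .0;0 0 0 0 0 0 .0;0 0 0 0 0 0 .0;0 0 0 0 0 0 .0;0 0 0 0 0 0 .0'
python3 - <<'E'
from plan import *
st()
E
```

```text
t: 3.67
ee_pos: [0.5465, 0.0711, 0.0944]
orientation: [[-0.83, 0.36, 0.427], [0.325, 0.933, -0.155], [-0.454, 0.01, -0.891]]
force: [-0.1, 0.2, 2.0]
width: 0.0086
grip_force: 58.7
t 3.67 p [0.5465 0.0711 0.0944] F [-0.1  0.2  2. ] w 0.0086 g 58.7 q [ 10. -11. 124. -19.  44. -47.]
[[-0.83, 0.36, 0.427], [0.325, 0.933, -0.155], [-0.454, 0.01, -0.891]]
```

```bash
python3 shift.py '0 0 0 0 0 0 .03;0 0 0 0 0 0 .03;0 0 0 0 0 0 .03;0 0 0 0 0 .004 .03;0 0 0 0 0 0 .0;0 0 0 0 0 0 .0;0 0 0 0 0 0 .0;0 0 0 0 0 0 .0;0 0 0 0 0 0 .0;0 0 0 0 0 0 .0'
```

```text
t: 4.5
ee_pos: [0.548, 0.0703, 0.0906]
orientation: [[-0.83, 0.36, 0.427], [0.325, 0.933, -0.155], [-0.454, 0.01, -0.891]]
force: [-0.4, -0.6, -0.1]
width: 0.0085
grip_force: 58.6
```

```bash
python3 shift.py '0 0 0 -.007 0 -.002 0;0 0 0 -.009 0 -.018 0;0 0 0 -.009 0 -.018 0;0 0 0 -.009 0 -.018 0;0 0 0 -.009 0 -.018 0;0 0 0 -.009 0 -.018 0;0 0 0 -.009 0 -.018 0;0 0 0 -.009 0 -.018 0;0 0 0 0 0 0 0;0 0 0 0 0 0 0'
python3 - <<'E'
from plan import *
st()
s=snap('side');t=snap('top')
W=np.hstack([cv2.resize(s['pixels'][150:330,210:350],(400,514)),cv2.resize(t['pixels'][170:270,160:260],(400,400))[:400]] if 0 else [cv2.resize(s['pixels'][150:330,210:390],(400,400)),cv2.resize(t['pixels'][170:270,160:260],(400,400))])
cv2.imwrite('pics/c3.png',cv2.convertScaleAbs(W,alpha=1.5))
E
```

```text
t: 5.33
ee_pos: [0.5526, 0.0676, 0.2385]
orientation: [[-0.828, 0.36, 0.43], [0.325, 0.933, -0.155], [-0.457, 0.012, -0.89]]
force: [-0.2, 0.3, -1.1]
width: 0.0088
grip_force: 58.7
t 5.33 p [0.5526 0.0676 0.2385] F [-0.2  0.3 -1.1] w 0.0088 g 58.7 q [ 10. -20. 116. -15.  61. -54.]
[[-0.828, 0.36, 0.43], [0.325, 0.933, -0.155], [-0.457, 0.012, -0.89]]
```

View pics/c3.png

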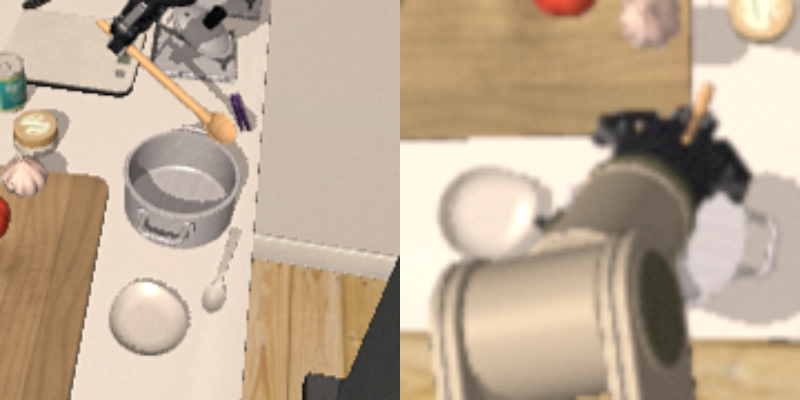

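The spoon is held clear of the pan, head at (222,125) in the side crop. I'll check the fruit positions and the held bowl point before planning the placement.

Run:
```python
from plan import *
T=snap('top');S=snap('side');k=1.5625
for n,u,z in(('garlic',(346,271),.04),('tomato',(313,258),.05),('lime',(283,252),.04),('lemon',(241,258),.045)):print(n,onz(T,(u[0]/k,u[1]/k),z))
s=r.sense();R=s['orientation'];p=s['ee_pos'];b=p+R@[.152,0,.0055]
print('bowl',b,'px crop',(proj(S,b)-[210,150])*400/180)
bt=np.array([.4818,.269,.035])
for az in(10,20,30):
    a=np.radians(az);e=np.radians(14);d=np.array([np.cos(a)*np.cos(e),np.sin(a)*np.cos(e),np.sin(e)])
    Rt=frame(-d,[-np.sin(a),np.cos(a),0]);pt=bt-Rt@[.152,0,.0055];print(az,'end',bt+.185*d,'tcp',pt);plan(Rt,pt+[0,0,.09],14,'above')
```

```text
garlic [0.66753107 0.12776528 0.04      ]
tomato [0.69529291 0.20564647 0.05      ]
lime [0.70970034 0.27919362 0.04      ]
lemon [0.69227861 0.37737036 0.045     ]
bowl [0.42667618 0.11580708 0.16085877] px crop [223.54660949 132.58060382]
10 end [0.65857763 0.30017067 0.07975555] tcp [0.62573397 0.29437944 0.07710875]
above 14 rows of [-0.75  0.9  -2.1 ] [-0.0016  0.017   0.0057] |v| 0.018 total local [0.0417 0.2383 0.0565] rot [-10.4  12.7 -29.4]
20 end [0.65047925 0.33039423 0.07975555] tcp [0.61914019 0.31898774 0.07710875]
above 14 rows of [-1.    0.89 -2.77] [-0.0024  0.0186  0.0059] |v| 0.0197 total local [0.0552 0.2589 0.0499] rot [-13.9  12.5 -38.8]
30 end [0.63725564 0.35875235 0.07975555] tcp [0.60837341 0.34207719 0.07710875]
above 14 rows of [-1.25  0.87 -3.44] [-0.0032  0.0202  0.0061] |v| 0.0214 total local [0.0716 0.2765 0.0418] rot [-17.5  12.2 -48.1]
```

```bash
python3 shift.py '-1 .89 -2.77 -.0024 .0186 .0059 0;-1 .89 -2.77 -.0024 .0186 .0059 0;-1 .89 -2.77 -.0024 .0186 .0059 0;-1 .89 -2.77 -.0024 .0186 .0059 0;-1 .89 -2.77 -.0024 .0186 .0059 0;-1 .89 -2.77 -.0024 .0186 .0059 0;-1 .89 -2.77 -.0024 .0186 .0059 0'
python3 shift.py '-1 .89 -2.77 -.0024 .0186 .0059 0;-1 .89 -2.77 -.0024 .0186 .0059 0;-1 .89 -2.77 -.0024 .0186 .0059 0;-1 .89 -2.77 -.0024 .0186 .0059 0;-1 .89 -2.77 -.0024 .0186 .0059 0;-1 .89 -2.77 -.0024 .0186 .0059 0;-1 .89 -2.77 -.0024 .0186 .0059 0;0 0 0 0 0 0 0;0 0 0 0 0 0 0'
python3 - <<'E'
from plan import *
s=snap('side');t=snap('top')
W=np.hstack([cv2.resize(s['pixels'][170:350,180:360],(400,400)),cv2.resize(t['pixels'][130:250,120:240],(400,400))])
cv2.imwrite('pics/c4.png',cv2.convertScaleAbs(W,alpha=1.5))
bt=np.array([.4818,.269,.035]);a=np.radians(20);e=np.radians(14);d=np.array([np.cos(a)*np.cos(e),np.sin(a)*np.cos(e),np.sin(e)])
Rt=frame(-d,[-np.sin(a),np.cos(a),0]);pt=bt-Rt@[.152,0,.0055];plan(Rt,pt,5)
q=r.sense();b=q['ee_pos']+q['orientation']@[.152,0,.0055];print(b,(proj(s,b)-[180,170])*400/180,(proj(s,[.4818,.269,.012])-[180,170])*400/180)
E
```

```text
t: 6.12
ee_pos: [0.6101, 0.1875, 0.203]
orientation: [[-0.937, 0.007, 0.349], [0.001, 1.0, -0.018], [-0.349, -0.016, -0.937]]
force: [-0.3, -0.2, -0.6]
width: 0.0087
grip_force: 58.8
t: 6.87
ee_pos: [0.6191, 0.3188, 0.1671]
orientation: [[-0.911, -0.343, 0.227], [-0.333, 0.939, 0.083], [-0.242, -0.0, -0.97]]
force: [0.4, -0.3, -0.6]
width: 0.0089
grip_force: 58.7
 5 rows of [-0.01  0.02 -0.  ] [0.0045 0.0002 0.0177] |v| 0.0182 total local [0.0223 0.0012 0.0885] rot [-0.   0.1 -0. ]
[0.4823595  0.26802427 0.12597574] [219.15135715 207.23840376] [214.50539372 269.92964789]
```

View pics/c4.png

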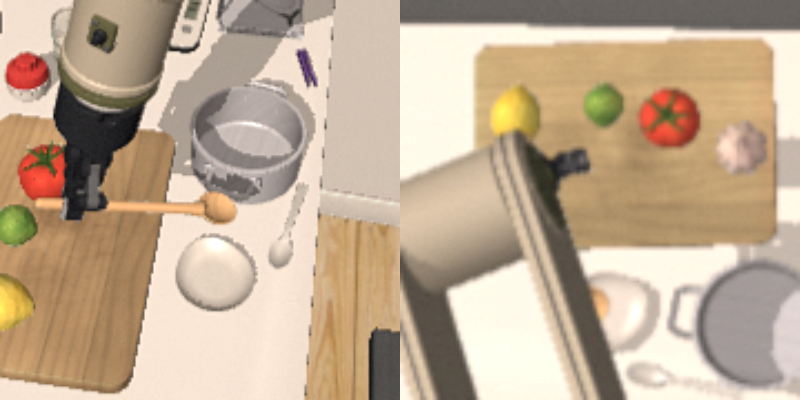

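The held bowl is at (220,208), as predicted, right over the dish. Lowering.

```bash
python3 shift.py '0 0 0 .0045 .0002 .0177 0;0 0 0 .0045 .0002 .0177 0;0 0 0 .0045 .0002 .0177 0;0 0 0 .0045 .0002 .0177 0;0 0 0 .0045 .0002 .0177 0;0 0 0 .0012 0 .0049 0;0 0 0 .0012 0 .0049 0;0 0 0 .001 0 .0039 0;0 0 0 0 0 0 0;0 0 0 0 0 0 0'; python3 shift.py '0 0 0 .0005 0 .0019 0;0 0 0 .0005 0 .0019 0;0 0 0 0 0 0 0;0 0 0 0 0 0 0'
```

```text
t: 7.8
ee_pos: [0.6202, 0.3197, 0.0651]
orientation: [[-0.911, -0.343, 0.231], [-0.332, 0.94, 0.084], [-0.246, 0.0, -0.969]]
force: [-0.8, 0.6, -0.0]
width: 0.009
grip_force: 58.7
t: 8.13
ee_pos: [0.6195, 0.3196, 0.0601]
orientation: [[-0.911, -0.343, 0.23], [-0.332, 0.939, 0.084], [-0.245, 0.0, -0.97]]
force: [-0.7, 0.2, -0.2]
width: 0.0086
grip_force: 58.7
```

```bash
python3 shift.py '0 0 0 .0005 0 .0019 0;0 0 0 .0005 0 .0019 0;0 0 0 0 0 0 0;0 0 0 0 0 0 0'; python3 shift.py '0 0 0 .0005 0 .0019 0;0 0 0 .0005 0 .0019 0;0 0 0 0 0 0 0;0 0 0 0 0 0 0'
```

```text
t: 8.47
ee_pos: [0.6195, 0.3196, 0.056]
orientation: [[-0.911, -0.343, 0.23], [-0.332, 0.939, 0.084], [-0.245, 0.0, -0.97]]
force: [0.4, -0.1, 0.8]
width: 0.0085
grip_force: 58.7
t: 8.8
ee_pos: [0.6197, 0.3197, 0.0524]
orientation: [[-0.911, -0.343, 0.231], [-0.332, 0.939, 0.084], [-0.245, 0.0, -0.969]]
force: [0.4, 0.5, 2.2]
width: 0.0083
grip_force: 58.6
```

```bash
python3 shift.py '0 0 0 0 0 0 .02;0 0 0 0 0 0 .03;0 0 0 0 0 0 .035;0 0 0 0 0 0 .035;0 0 0 0 0 -.015 .035;0 0 0 0 0 -.03 .035;0 0 0 0 0 -.03 .035;0 0 0 0 0 -.03 .035;0 0 0 0 0 -.03 .035'
cat > lid.py <<'E'
from m import *
from plan import *
# lid normal: knob-axis from lid & knob estimates
k=np.array([.4426,-.3827,.0894]);
E
python3 - <<'E'
from plan import *
st()
s=snap('side');t=snap('top')
W=np.hstack([cv2.resize(s['pixels'][200:350,200:350],(400,400)),cv2.resize(s['pixels'][105:195,270:360],(400,400))])
cv2.imwrite('pics/c5.png',cv2.convertScaleAbs(W,alpha=1.5))
E
```

```text
t: 9.55
ee_pos: [0.5877, 0.3079, 0.184]
orientation: [[-0.911, -0.343, 0.229], [-0.332, 0.939, 0.084], [-0.244, 0.0, -0.97]]
force: [0.1, 0.8, -0.2]
width: 0.0351
grip_force: 0.0
t 9.55 p [0.5877 0.3079 0.184 ] F [ 0.1  0.8 -0.2] w 0.0351 g 0.0 q [ 24.   7.  94.  -1.  65. -86.]
[[-0.911, -0.343, 0.229], [-0.332, 0.939, 0.084], [-0.244, 0.0, -0.97]]
```

View pics/c5.png

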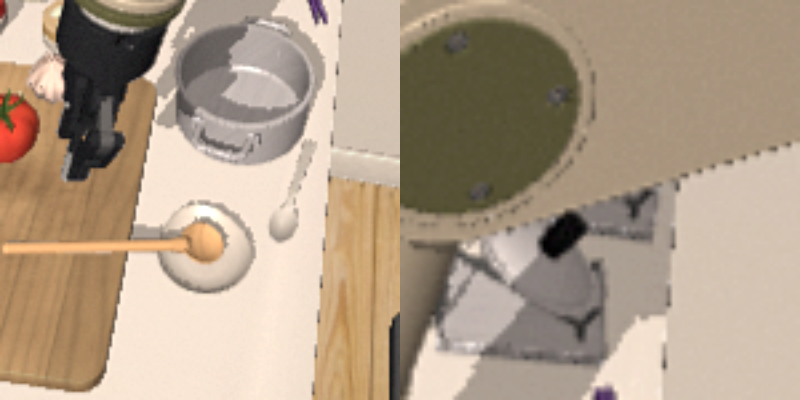

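The spoon's bowl sits in the dish at (205,242) with the handle over the board edge. Next is the large lid's axis, measured from the first pictures.

Run:
```python
from m import *
from plan import *
S['pixels']=cv2.imread('pics/side0.png');T['pixels']=cv2.imread('pics/top0.png')
for nm,bs,bt in(('L',(478,190,505,215),(550,355,585,390)),('S',(468,234,490,258),(478,345,505,370))):
  for th in(45,60,75):
    N=[];C=[]
    for s,b in((S,bs),(T,bt)):
        m=mask(s,b,lambda h:h[...,2]<th);p=np.argwhere(m)[:,::-1].astype(float);c=p.mean(0);v=np.linalg.svd(p-c)[2][0];C.append(c)
        o,a=ray(s,c);_,bb=ray(s,c+5*v);n=np.cross(a,bb);N.append(n/np.linalg.norm(n))
    d=np.cross(*N);d/=np.linalg.norm(d);d*=np.sign(d[2]);P,g=tri(S,C[0],T,C[1]);print(nm,th,P.round(4),g.round(4),'n',d.round(3),'tilt',np.degrees(np.arccos(d[2])).round(1),'az',np.degrees(np.arctan2(d[1],d[0])).round(1))
n=np.array([-np.sin(.55),0.0,np.cos(.55)]);k=np.array([.4426,-.3827,.0894])+.007*n
R=frame([0,1,0],[np.cos(.55),0,np.sin(.55)]);print(R.round(3).tolist(),k)
plan(R,k+n*.10,24)
```

```text
L 45 [ 0.4427 -0.3825  0.0895] 0.002 n [-0.563 -0.027  0.826] tilt 34.3 az -177.2
L 60 [ 0.4431 -0.3825  0.0893] 0.0013 n [-0.662 -0.119  0.74 ] tilt 42.3 az -169.8
L 75 [ 0.4425 -0.3826  0.0899] 0.0017 n [-0.475  0.061  0.878] tilt 28.6 az 172.6
S 45 [ 0.4606 -0.211   0.0811] 0.0005 n [-0.562 -0.082  0.823] tilt 34.6 az -171.7
S 60 [ 0.4611 -0.2115  0.0808] 0.0004 n [-0.647 -0.242  0.723] tilt 43.7 az -159.5
S 75 [ 0.4608 -0.2112  0.0813] 0.0002 n [-0.645 -0.24   0.726] tilt 43.5 az -159.6
[[0.0, 0.853, 0.523], [1.0, 0.0, 0.0], [0.0, 0.523, -0.853]] [ 0.43894119 -0.3827      0.09536767]
 24 rows of [-0.31 -0.85  4.48] [-0.0105 -0.0326 -0.0078] |v| 0.0351 total local [ 0.4147 -0.58   -0.1019] rot [ -7.5 -20.4 107.6]
```

```bash
python3 shift.py '0 0 0 0 0 -.02 .05;-.47 -1.27 6.73 0 0 0 .05;-.47 -1.27 6.73 0 0 0 .05;-.47 -1.27 6.73 0 0 0 .05;-.47 -1.27 6.73 0 0 0 .05;-.47 -1.27 6.73 0 0 0 .05;-.47 -1.27 6.73 0 0 0 .05;-.47 -1.27 6.73 0 0 0 .05;-.47 -1.27 6.73 0 0 0 .05'; python3 shift.py '-.47 -1.27 6.73 0 0 0 .05;-.47 -1.27 6.73 0 0 0 .05;-.47 -1.27 6.73 0 0 0 .05;-.47 -1.27 6.73 0 0 0 .05;-.47 -1.27 6.73 0 0 0 .05;-.47 -1.27 6.73 0 0 0 .05;-.47 -1.27 6.73 0 0 0 .05;-.47 -1.27 6.73 0 0 0 .05;0 0 0 0 0 0 .05'
python3 - <<'E'
from plan import *
st()
n=np.array([-np.sin(.55),0.0,np.cos(.55)]);k=np.array([.4426,-.3827,.0894])+.007*n
R=frame([0,1,0],[np.cos(.55),0,np.sin(.55)])
plan(R,k+n*.10,22)
E
```

```text
t: 10.5
ee_pos: [0.5829, 0.3059, 0.1997]
orientation: [[-0.771, 0.499, 0.395], [0.582, 0.804, 0.121], [-0.258, 0.323, -0.911]]
force: [-0.6, 0.7, 0.9]
width: 0.0496
grip_force: 0.0
t: 11.25
ee_pos: [0.5825, 0.3064, 0.1995]
orientation: [[0.006, 0.856, 0.517], [1.0, -0.006, -0.003], [0.001, 0.517, -0.856]]
force: [0.3, -0.1, -0.8]
width: 0.0501
grip_force: 0.0
t 11.25 p [0.5825 0.3064 0.1995] F [ 0.3 -0.1 -0.8] w 0.0501 g 0.0 q [ 31.  -3. 107. -21.  51.  41.]
[[0.006, 0.856, 0.517], [1.0, -0.006, -0.003], [0.001, 0.517, -0.856]]
 22 rows of [-0.02  0.01 -0.02] [-0.0314 -0.008  -0.0039] |v| 0.0326 total local [-0.6904 -0.1734 -0.0833] rot [-0.4  0.2 -0.3]
```

```bash
python3 shift.py '0 0 0 -.0314 -.008 -.0039 .05;0 0 0 -.0314 -.008 -.0039 .05;0 0 0 -.0314 -.008 -.0039 .05;0 0 0 -.0314 -.008 -.0039 .05;0 0 0 -.0314 -.008 -.0039 .05;0 0 0 -.0314 -.008 -.0039 .05;0 0 0 -.0314 -.008 -.0039 .05;0 0 0 -.0314 -.008 -.0039 .05;0 0 0 -.0314 -.008 -.0039 .05;0 0 0 -.0314 -.008 -.0039 .05;0 0 0 -.0314 -.008 -.0039 .05'; python3 shift.py '0 0 0 -.0314 -.008 -.0039 .05;0 0 0 -.0314 -.008 -.0039 .05;0 0 0 -.0314 -.008 -.0039 .05;0 0 0 -.0314 -.008 -.0039 .05;0 0 0 -.0314 -.008 -.0039 .05;0 0 0 -.0314 -.008 -.0039 .05;0 0 0 -.0314 -.008 -.0039 .05;0 0 0 -.0314 -.008 -.0039 .05;0 0 0 -.0314 -.008 -.0039 .05;0 0 0 -.0314 -.008 -.0039 .05;0 0 0 -.0314 -.008 -.0039 .05;0 0 0 0 0 0 .05'
python3 - <<'E'
from plan import *
st()
n=np.array([-np.sin(.55),0.0,np.cos(.55)]);k=np.array([.4426,-.3827,.0894])+.007*n
R=frame([0,1,0],[np.cos(.55),0,np.sin(.55)])
plan(R,k,8)
E
```

```text
t: 12.17
ee_pos: [0.4852, -0.0397, 0.1924]
orientation: [[-0.005, 0.854, 0.52], [1.0, 0.005, 0.001], [-0.002, 0.52, -0.854]]
force: [0.6, -0.1, -0.2]
width: 0.05
grip_force: 0.0
t: 13.17
ee_pos: [0.3863, -0.3888, 0.1828]
orientation: [[0.001, 0.855, 0.519], [1.0, 0.001, -0.003], [-0.003, 0.519, -0.855]]
force: [0.2, -0.5, 1.1]
width: 0.0498
grip_force: 0.0
t 13.17 p [ 0.3863 -0.3888  0.1828] F [ 0.2 -0.5  1.1] w 0.0498 g 0.0 q [-69. -13. 118.  32.  66. -79.]
[[0.001, 0.855, 0.519], [1.0, 0.001, -0.003], [-0.003, 0.519, -0.855]]
 8 rows of [-0.03  0.02  0.  ] [ 0.0008 -0.0001  0.0128] |v| 0.0128 total local [ 0.0064 -0.0003  0.102 ] rot [-0.2  0.2  0. ]
```

```bash
python3 shift.py '0 0 0 .0009 0 .0124 .05;0 0 0 .0009 0 .0124 .05;0 0 0 .0009 0 .0124 .05;0 0 0 .0009 0 .0124 .05;0 0 0 .0009 0 .0124 .05;0 0 0 .0009 0 .0124 .05;0 0 0 .0009 0 .0124 .05;0 0 0 .0003 0 .0124 .05;0 0 0 0 0 0 .05;0 0 0 0 0 0 .05'
python3 - <<'E'
from plan import *
st()
n=np.array([-np.sin(.55),0.0,np.cos(.55)]);k=np.array([.4426,-.3827,.0894])+.007*n
plan(r.sense()['orientation'],k,1)
s=snap('side');t=snap('top')
W=np.hstack([cv2.resize(s['pixels'][95:195,265:365],(400,400)),cv2.resize(t['pixels'][180:280,300:400],(400,400))])
cv2.imwrite('pics/c6.png',cv2.convertScaleAbs(W,alpha=1.5))
E
```

```text
t: 14.0
ee_pos: [0.4394, -0.3764, 0.098]
orientation: [[-0.002, 0.855, 0.519], [1.0, 0.001, 0.002], [0.001, 0.519, -0.855]]
force: [0.8, -0.6, 0.8]
width: 0.0501
grip_force: 0.0
t 14.0 p [ 0.4394 -0.3764  0.098 ] F [ 0.8 -0.6  0.8] w 0.0501 g 0.0 q [-62.  -3. 118.  34.  54. -80.]
[[-0.002, 0.855, 0.519], [1.0, 0.001, 0.002], [0.001, 0.519, -0.855]]
 1 rows of [0. 0. 0.] [-0.0063 -0.0018  0.002 ] |v| 0.0069 total local [-0.0063 -0.0018  0.002 ] rot [0. 0. 0.]
```

View pics/c6.png

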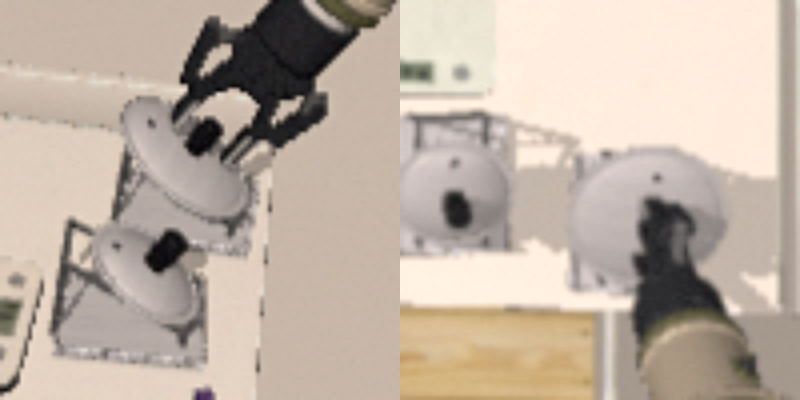

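The knob is between the fingers at (205,135) in the side crop. I'll centre 6 mm sideways and close.

```bash
python3 shift.py '0 0 0 -.006 -.0018 .001 .05;0 0 0 0 0 0 .05;0 0 0 0 0 0 .03;0 0 0 0 0 0 0;0 0 0 0 0 0 0;0 0 0 0 0 0 0;0 0 0 0 0 0 0;0 0 0 0 0 0 0;0 0 0 0 0 0 0'
python3 - <<'E'
from plan import *
st()
E
```

```text
t: 14.85
ee_pos: [0.4386, -0.384, 0.0983]
orientation: [[0.001, 0.854, 0.52], [1.0, -0.0, -0.001], [-0.001, 0.52, -0.854]]
force: [-5.7, 0.1, 4.4]
width: 0.0221
grip_force: 58.4
t 14.85 p [ 0.4386 -0.384   0.0983] F [-5.7  0.1  4.4] w 0.0221 g 58.4 q [-62.  -2. 118.  35.  54. -80.]
[[0.001, 0.854, 0.52], [1.0, -0.0, -0.001], [-0.001, 0.52, -0.854]]
```

```bash
python3 shift.py '0 0 0 0 0 -.005 0;0 0 0 0 0 -.01 0;0 0 0 0 0 -.01 0;0 0 0 0 0 -.02 0;0 0 0 0 0 -.02 0;0 0 0 0 0 -.025 0;0 0 0 0 0 -.025 0;0 0 0 0 0 -.025 0;0 0 0 0 0 0 0;0 0 0 0 0 0 0'
python3 - <<'E'
from plan import *
st()
R=frame([0,1,0],[1,0,0]);plan(R,[.40,-.30,.27],6,'level');plan(R,[.4699,.098,.20],22,'direct')
E
```

```text
t: 15.68
ee_pos: [0.3656, -0.3847, 0.2195]
orientation: [[0.002, 0.854, 0.521], [1.0, 0.0, -0.005], [-0.004, 0.521, -0.854]]
force: [0.2, 0.5, -2.9]
width: 0.0226
grip_force: 59.5
t 15.68 p [ 0.3656 -0.3847  0.2195] F [ 0.2  0.5 -2.9] w 0.0226 g 59.5 q [-71. -18. 118.  31.  72. -79.]
[[0.002, 0.854, 0.521], [1.0, 0.0, -0.005], [-0.004, 0.521, -0.854]]
level 6 rows of [ 5.23  0.04 -0.01] [ 0.0141  0.0082 -0.0063] |v| 0.0175 total local [ 0.0846  0.0557 -0.0256] rot [31.4  0.3 -0.1]
direct 22 rows of [ 1.43  0.01 -0.  ] [0.0219 0.0043 0.0022] |v| 0.0225 total local [0.483  0.079  0.0688] rot [31.4  0.3 -0.1]
```

```bash
python3 shift.py '1.43 0 0 .0219 .0043 .0022 0;1.43 0 0 .0219 .0043 .0022 0;1.43 0 0 .0219 .0043 .0022 0;1.43 0 0 .0219 .0043 .0022 0;1.43 0 0 .0219 .0043 .0022 0;1.43 0 0 .0219 .0043 .0022 0;1.43 0 0 .0219 .0043 .0022 0;1.43 0 0 .0219 .0043 .0022 0;1.43 0 0 .0219 .0043 .0022 0;1.43 0 0 .0219 .0043 .0022 0;1.43 0 0 .0219 .0043 .0022 0'; python3 shift.py '1.43 0 0 .0219 .0043 .0022 0;1.43 0 0 .0219 .0043 .0022 0;1.43 0 0 .0219 .0043 .0022 0;1.43 0 0 .0219 .0043 .0022 0;1.43 0 0 .0219 .0043 .0022 0;1.43 0 0 .0219 .0043 .0022 0;1.43 0 0 .0219 .0043 .0022 0;1.43 0 0 .0219 .0043 .0022 0;1.43 0 0 .0219 .0043 .0022 0;1.43 0 0 .0219 .0043 .0022 0;1.43 0 0 .0219 .0043 .0022 0;0 0 0 0 0 0 0'; python3 shift.py '0 0 0 0 0 0 0;0 0 0 0 0 0 0;0 0 0 0 0 0 0'
python3 - <<'E'
from plan import *
R=frame([0,1,0],[1,0,0]);st();plan(R,[.4699,.098,.15],4)
E
```

```text
t: 16.6
ee_pos: [0.4187, -0.1408, 0.2131]
orientation: [[0.0, 0.964, 0.266], [1.0, -0.001, 0.001], [0.001, 0.266, -0.964]]
force: [0.2, -0.2, -2.8]
width: 0.0221
grip_force: 59.4
t: 17.6
ee_pos: [0.4689, 0.1018, 0.1954]
orientation: [[-0.002, 1.0, -0.007], [1.0, 0.002, 0.002], [0.002, -0.007, -1.0]]
force: [-0.1, 0.5, -2.0]
width: 0.0223
grip_force: 59.4
t: 17.85
ee_pos: [0.469, 0.0977, 0.1971]
orientation: [[0.001, 1.0, -0.003], [1.0, -0.001, -0.0], [-0.0, -0.003, -1.0]]
force: [-0.2, 0.3, -1.2]
width: 0.022
grip_force: 59.4
t 17.85 p [0.469  0.0977 0.1971] F [-0.2  0.3 -1.2] w 0.022 g 59.4 q [  6. -10. 108.   0.  82.   6.]
[[0.001, 1.0, -0.003], [1.0, -0.001, -0.0], [-0.0, -0.003, -1.0]]
 4 rows of [-0.05  0.   -0.02] [0.0001 0.0002 0.0118] |v| 0.0118 total local [0.0003 0.001  0.0471] rot [-0.2  0.  -0.1]
```

```bash
python3 shift.py '0 0 0 0 .0005 .0155 0;0 0 0 0 .0005 .0155 0;0 0 0 0 0 .0155 0;0 0 0 0 0 .0155 0;0 0 0 0 0 0 0;0 0 0 0 0 0 0'
python3 - <<'E'
from m2 import *
from plan import *
st();p=r.sense()['ee_pos']
z=p[2]-.0406+.002
for lo,hi in((.06,.085),(.067,.08)):
  for sg in(1,-1):print(sg,circ(S,p[:2],z,.073,lo,hi,sg),circ(S,p[:2],z,.073,lo,hi,sg,range(60,210,4)),circ(T,p[:2],z,.073,lo,hi,sg))
W=np.hstack([cv2.resize(S['pixels'][170:270,240:340],(400,400)),cv2.resize(T['pixels'][175:275,180:280],(400,400))])
cv2.imwrite('pics/c7.png',cv2.convertScaleAbs(W,alpha=1.5))
print((proj(S,[*p[:2],z])-[240,170])*4,(proj(S,[*p[:2]+[0,.073],z])-[240,170])*4,(proj(S,[*p[:2]-[0,.073],z])-[240,170])*4,(proj(S,[p[0]+.073,p[1],z])-[240,170])*4,(proj(S,[p[0]-.073,p[1],z])-[240,170])*4)
E
```

```text
t: 18.35
ee_pos: [0.4695, 0.0975, 0.1351]
orientation: [[0.002, 1.0, -0.004], [1.0, -0.002, -0.0], [-0.0, -0.004, -1.0]]
force: [0.1, 0.4, -2.3]
width: 0.0221
grip_force: 59.4
t 18.45 p [0.4709 0.0979 0.1369] F [ 1.   0.8 -1.3] w 0.0222 g 59.4 q [  6.  -6. 111.   0.  75.   6.]
[[0.001, 1.0, -0.001], [1.0, -0.001, 0.0], [0.0, -0.001, -1.0]]
1 (array([0.4693, 0.1069, 0.0745]), 46, np.float64(0.0029)) (array([0.4691, 0.11  , 0.073 ]), 29, np.float64(0.0032)) (array([0.4738, 0.1049, 0.0718]), 43, np.float64(0.0033))
-1 (array([0.4699, 0.0999, 0.0727]), 41, np.float64(0.0006)) (array([0.4705, 0.0995, 0.0734]), 38, np.float64(0.0006)) (array([0.4709, 0.104 , 0.0748]), 31, np.float64(0.0036))
1 (array([0.4721, 0.1002, 0.0713]), 35, np.float64(0.0016)) (array([0.4545, 0.1076, 0.0586]), 17, np.float64(0.0014)) (array([0.4732, 0.0975, 0.0732]), 31, np.float64(0.0028))
-1 (array([0.4699, 0.1   , 0.0726]), 39, np.float64(0.0005)) (array([0.4709, 0.0991, 0.0736]), 38, np.float64(0.0004)) (array([0.4699, 0.1003, 0.0716]), 23, np.float64(0.0013))
[208.15518534 196.83275273] [193.7239904  279.14738724] [221.04373611 123.31726419] [100.78702234 180.7220694 ] [317.92494378 213.30379748]
```

View pics/c7.png

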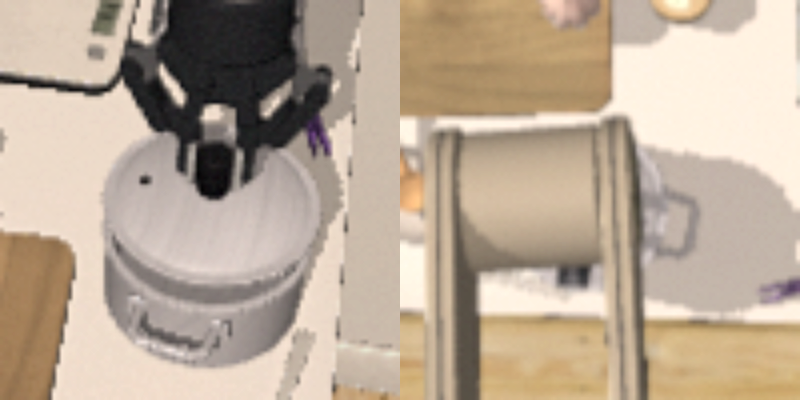

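The side crop shows the lid level over the pan, its rim circle centred within 2 mm of the pan's axis. Lowering gently.

```bash
python3 shift.py '0 0 0 0 0 .006 0;0 0 0 0 0 .005 0;0 0 0 0 0 .003 0;0 0 0 0 0 0 0;0 0 0 0 0 0 0'; python3 shift.py '0 0 0 0 0 .002 0;0 0 0 0 0 .002 0;0 0 0 0 0 0 0;0 0 0 0 0 0 0'; python3 shift.py '0 0 0 0 0 .002 0;0 0 0 0 0 .002 0;0 0 0 0 0 0 0;0 0 0 0 0 0 0'
```

```text
t: 18.87
ee_pos: [0.4701, 0.0982, 0.1214]
orientation: [[0.001, 1.0, -0.003], [1.0, -0.001, 0.0], [-0.0, -0.003, -1.0]]
force: [0.3, -0.5, -2.8]
width: 0.0222
grip_force: 59.4
t: 19.2
ee_pos: [0.4702, 0.0982, 0.1176]
orientation: [[0.001, 1.0, -0.003], [1.0, -0.001, 0.0], [0.0, -0.003, -1.0]]
force: [0.3, -0.4, -2.2]
width: 0.0223
grip_force: 59.4
t: 19.53
ee_pos: [0.4701, 0.0982, 0.1135]
orientation: [[0.001, 1.0, -0.003], [1.0, -0.001, 0.0], [0.0, -0.003, -1.0]]
force: [0.5, 0.1, -2.1]
width: 0.0221
grip_force: 59.4
```

```bash
python3 shift.py '0 0 0 0 0 .001 0;0 0 0 0 0 .001 0;0 0 0 0 0 0 0;0 0 0 0 0 0 0'; python3 shift.py '0 0 0 0 0 .001 0;0 0 0 0 0 .001 0;0 0 0 0 0 0 0;0 0 0 0 0 0 0'; python3 shift.py '0 0 0 0 0 .001 0;0 0 0 0 0 0 0;0 0 0 0 0 0 0'
```

```text
t: 19.87
ee_pos: [0.4702, 0.0982, 0.1116]
orientation: [[0.001, 1.0, -0.003], [1.0, -0.001, 0.0], [0.0, -0.003, -1.0]]
force: [-0.5, -0.7, -2.0]
width: 0.0222
grip_force: 59.4
t: 20.2
ee_pos: [0.4704, 0.0982, 0.1099]
orientation: [[0.001, 1.0, -0.002], [1.0, -0.001, 0.0], [0.0, -0.002, -1.0]]
force: [-0.1, -1.2, -0.6]
width: 0.0224
grip_force: 59.7
t: 20.45
ee_pos: [0.4706, 0.0981, 0.1092]
orientation: [[0.001, 1.0, -0.002], [1.0, -0.001, -0.0], [-0.0, -0.002, -1.0]]
force: [-0.4, -2.8, 3.5]
width: 0.0223
grip_force: 60.4
```

```bash
python3 shift.py '0 0 0 0 0 0 .028;0 0 0 0 0 0 .035;0 0 0 0 0 0 .05;0 0 0 0 0 0 .05;0 0 0 0 0 0 .05;0 0 0 0 0 -.01 .05;0 0 0 0 0 -.02 .05;0 0 0 0 0 -.03 .05;0 0 0 0 0 -.04 .05;0 0 0 0 0 -.04 .05;0 0 0 0 0 -.04 .05'; python3 shift.py '0 0 0 0 -.03 0 .05;0 0 0 0 -.04 0 .05;0 0 0 0 -.04 0 .05;0 0 0 0 0 0 .05;0 0 0 0 0 0 .05;0 0 0 0 0 0 .05'
python3 - <<'E'
from m2 import *
from plan import *
p0=np.array([.470,.098]);z=.0715
print('lid side',circ(S,p0,z,.073,.06,.085,-1),circ(S,p0,z,.073,.067,.08,-1))
W=np.hstack([cv2.resize(S['pixels'][160:340,190:370],(400,400)),cv2.resize(S['pixels'][190:270,245:325],(400,400))])
cv2.imwrite('pics/c8.png',cv2.convertScaleAbs(W,alpha=1.5))
E
```

```text
t: 21.37
ee_pos: [0.4702, 0.0982, 0.2912]
orientation: [[0.001, 1.0, -0.003], [1.0, -0.001, 0.0], [0.0, -0.003, -1.0]]
force: [0.6, 0.6, 0.3]
width: 0.0501
grip_force: 0.0
t: 21.87
ee_pos: [0.3611, 0.0984, 0.29]
orientation: [[0.001, 1.0, -0.0], [1.0, -0.001, 0.0], [0.0, -0.0, -1.0]]
force: [-0.2, 0.3, 0.8]
width: 0.0502
grip_force: 0.0
lid side (array([0.4711, 0.0995, 0.0725]), 44, np.float64(0.0006)) (array([0.4715, 0.0994, 0.0728]), 42, np.float64(0.0005))
```

View pics/c8.png

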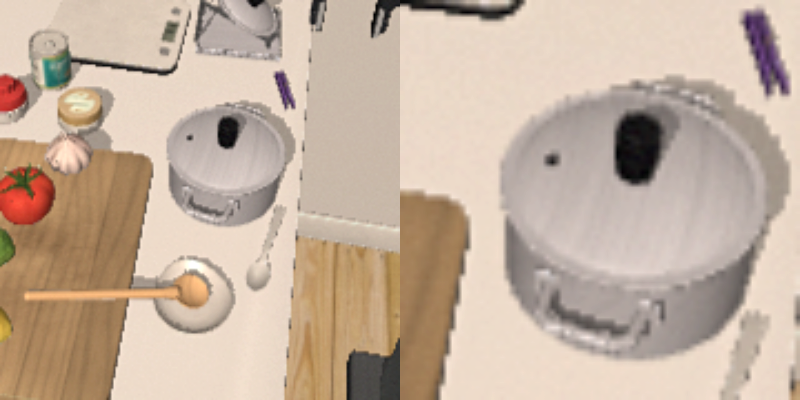

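The lid sits level and concentric in the pan (rim fit at (0.471, 0.099), level with the pan's rim). The spoon's bowl is in the dish at (195,290), and everything else visible looks unmoved.

```bash
python3 -c "
from rig import r
print(r.job_done())"
```

```text
the job is handed in; nothing more can be done
None
```

The spoon is lying with its bowl on the spoon rest, the large lid is seated level on the saucepan, and the job was handed in at about 22 s; no verdict came back.

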